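# Wind the bench timer for a reagent wait

### The job

Start the reagent wait on the bench timer: turn its pointer clockwise past the thick top mark at the high end of the scale to wind it, then turn it back until it points at the sliding metal tab on the rim, and let go. Leave the tab, and the vials, cups and other things around the timer, standing where they are.

Things in the scene. Friction and masses are not known exactly. Their poses are not given: they have to be found in the camera images.
- timer: Bench timer screwed to the bench: grey square case 180 x 180 mm, 48 mm high, a low strap out 15 mm at two sides, a bell dome 13 mm high on its corner (-73, +73) mm. The round dial faces up: steel rim 172 mm across, top 52 mm above the bench. Origin: centre of the underside, on the dial's vertical axis. The round dot of zero minutes lies +1.45 rad (counter-clockwise from above) from its x axis.
- dial_centre (a point): Centre of the white dial face (140 mm across), on the pointer's axis, 56 mm above the bench; axes as the timer's. The scale runs clockwise seen from above, 0.08 rad a minute: black ticks, longer every 5 minutes, from a round dot at 0 to one much thicker, longer bar at 30 minutes, the top mark.
- pointer (a joint): Pointer angle, rad: 0 at the zero dot, growing clockwise from above, 2.4 at the top mark, stop at 2.9. Stays where left (dry friction 0.15 N m, no spring). A black upright fin on a 36 mm hub: 12 mm wide, from 20 mm behind the axis to 50 mm ahead, 58 to 92 mm above the bench; a thin low nib goes on to 63 mm from the axis. Push either side of the fin, or pinch it from above.
- pointer_tip (a point): Point on the nib of the pointer, 60 mm from the dial's axis and 60 mm above the bench: where the pointer points.
- top_mark (a point): The top mark, 30 minutes: point on the thick black bar on the dial face, 60 mm from the axis, 56 mm above the bench. The bar is 7 mm wide and runs from 40 to 67 mm from the axis.
- tab_mark (a point): The place on the scale that the tab points at: 60 mm from the dial's axis, 57.5 mm above the bench. The tab is a dark steel block on the rim, 68 to 88 mm from the axis, 10 mm wide, top 61 mm above the bench, with a small nib inwards. It sits stiffly somewhere between 11 and 22 minutes and must stay there.
- vial_a: Glass vial with black cap, loose, 28 mm diameter, 70 mm high, beside the timer. Origin at the centre of its underside.
- vial_b: Second such vial, on the other side of the timer. Origin at the centre of its underside.
- cup_near: Translucent sample cup with three pouring lips, loose, lips reaching 52 mm from its axis, 88 mm high, beyond the timer. Origin at the centre of its underside.
- cup_side: Second such cup, to the robot's left. Origin at the centre of its underside.
- reagent: White reagent bottle, loose, 66 mm diameter, 150 mm high, to the robot's left. Origin at the centre of its underside.
- vial_case: Black case, loose, 120 x 80 x 45 mm, to the robot's right. Origin at the centre of its underside.
- driver: Screwdriver lying on the bench to the robot's right. Origin on its underside.

How it is judged:
By the outcome, as a careful person would: the job done as asked, in the order asked, and still so for the second after the job is handed in, with the robot touching nothing.
It also fails if it takes over 64 s, if anything falls off the work surface, if the arm or the gripper's body presses on something with over 40 N, if the wrist force passes 120 N, or if a joint passes its speed limit or range.

### The arm

A 6-joint arm with a two-finger parallel gripper is mounted at the origin on the work surface. World frame = base frame: x ahead of the robot, y to its left, z up, the work surface at z = 0. Lengths are in m, angles in rad, forces in N, time in s.
With the tool pointing down it reaches from about 0.35 to 0.95 m from the base axis. Payload 17.4 kg.
Tool frame: the origin (TCP) lies midway between the tips of the shut fingers; the grasp point (between the pads) lies 19 mm behind it; z points along the fingers, y is the line along which they close (so a half turn about z gives the same grasp; the last joint's range is limited). The gripper opens to 93 mm and grips with 3 to 60 N. Pads are 15 mm wide; open, the fingers measure 128 mm over their backs; the gripper's body (75 mm by 188 mm) begins 65 mm behind the grasp point.
Start: joints at [-1.221, 0.116, 1.442, -0, 1.584, -0.038], TCP at [0.255, -0.625, 0.219] pointing down, gripper open.
Joint ranges: [-2.83, 2.83], [-0.83, 2.19], [0.07, 2.5], [-1.14, 4.28], [0.01, 3], [-2.97, 2.97]. Speed limits (rad/s): [1.89, 1.89, 2.22, 3.14, 3.14, 3.14].

### API

Orientations are given as a unit quaternion [w, x, y, z].
In Python, from station import manip, eyes gives the robot as it stands. Calls block until the motion is done:
- manip.move_pose(position, orientation): joint-space move of the TCP to a pose.
- manip.movel(position, frame=None, velocity=0.15, contact_N=None): straight line of the TCP; frame=None keeps the orientation; velocity is the mean speed in m/s. With contact_N (N) it stops when the force on the tool has changed by that much, and returns True; else False.
- manip.move_j(angles): joint-space move.
- manip.command_gripper(opening, strength=None): opening from 0.0 (shut) to 1.0 (fully open); strength is the grip in N (None keeps the last); returns when the fingers have stopped.
- manip.hold(seconds).
- manip.inverse_kinematics(position, orientation): joint angles nearest the present ones, or None.
- manip.get_obs(): the state.
- eyes.camera(name): name is "scene" or "top" or "wrist"; returns the picture (384x512x3 uint8, blue, green, red); there is no depth.
- eyes.camera_info(name): a dict with "mtx" (3x3 intrinsics, pixels), "R" (3x3) and "t" (3): a world point X has camera coordinates R X + t. Camera axes: x right, y down, z forward; pixel columns grow to the right and rows downward; lengths in m; the calibration is good to about 2 mm. A picture is of the moment at which its call begins: read the wrist's pose just before it. camera_info takes no time and is no camera call; for the wrist camera it gives the pose at the moment of the call.
A pose or a line that the arm cannot do raises manip.Unreachable and nothing moves.
- manip.hand_in(): hands the job in; it is judged then, once.
The state is a dict: "time_s": time; "qpos": joint angles; "qvel": joint speeds; "effort": joint torques, N m; "eef_pos": TCP position; "tool_rot": TCP orientation; "contact_force": force on the tool from outside, world axes, zero at the start; "wrist_torque": the same for the moment, N m; "grip_width": opening from 0.0 (shut) to 1.0 (fully open); "grip_force": force on a finger pad.
Only numpy, scipy, OpenCV 4.12 (cv2) and the standard library are available. Lean on these libraries where they do the work, as an engineer would, in place of code of your own. Each camera call takes 0.05 s, during which the arm holds its last target. There are 200 camera calls.

## Working session

There is one attempt and no reset: what is moved stays moved. The work goes in short steps, each a Python script; the robot and the scene stay as the last script left them, time stands still between calls to the robot, and variables do not carry over. Pictures are saved under pics/ and viewed, at most 10 in all, crops included, and the job is handed in when it is done.

```bash
ls; mkdir -p pics; python3 - <<'E'
from station import manip, eyes
import cv2,numpy as np
a=eyes.camera("top");b=eyes.camera("scene")
cv2.imwrite("pics/top0.png",a);cv2.imwrite("pics/scene0.png",b)
for n in("top","scene","wrist"):
  i=eyes.camera_info(n);print(n,np.round(i["mtx"],1).tolist(),np.round(i["R"],3).tolist(),np.round(i["t"],3))
print(manip.get_obs())
E
```

```text
pics
top [[482.3, 0.0, 252.9], [0.0, 482.3, 185.1], [0.0, 0.0, 1.0]] [[-0.073, -0.997, 0.001], [-0.977, 0.072, -0.202], [0.201, -0.016, -0.979]] [0.028 0.546 1.549]
scene [[470.4, 0.0, 252.8], [0.0, 470.4, 181.0], [0.0, 0.0, 1.0]] [[-0.775, 0.632, -0.001], [0.493, 0.604, -0.626], [-0.395, -0.486, -0.779]] [ 0.427 -0.227  1.72 ]
wrist [[325.3, 0.0, 254.4], [0.0, 325.3, 187.9], [0.0, 0.0, 1.0]] [[0.379, -0.926, -0.0], [-0.882, -0.361, 0.302], [-0.279, -0.114, -0.953]] [-0.674 -0.036  0.392]
{'time_s': 0.1, 'qpos': array([-1.22079354e+00,  1.16408897e-01,  1.44217731e+00,  1.14195720e-05,
        1.58398703e+00, -3.77790761e-02]), 'qvel': array([-5.39920109e-05, -8.76897375e-04, -1.70679794e-03,  5.06239623e-04,
        4.08238404e-04,  5.84367945e-04]), 'effort': array([ 2.24038362e-03, -7.22889519e+01, -6.23862648e+01,  7.82033242e-02,
        2.27449456e-02, -6.99724728e-05]), 'eef_pos': array([ 0.25518991, -0.62471414,  0.21801177]), 'tool_rot': array([-4.85217768e-04,  9.81261834e-01,  1.92678417e-01, -7.05900469e-05]), 'contact_force': array([ 0.40184251,  0.68872755, -0.72737735]), 'wrist_torque': array([ 0.00397216,  0.00885117, -0.04534674]), 'grip_force': 0.0, 'grip_width': 1.0028738740176648}
```

View pics/top0.png

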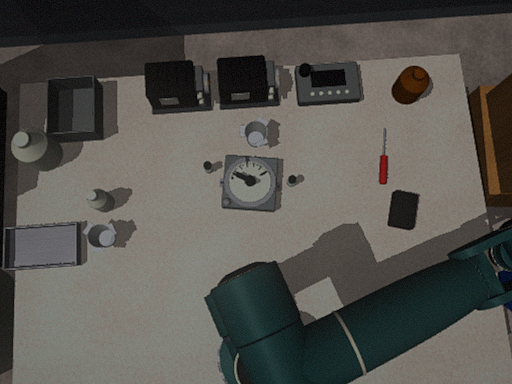

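View pics/scene0.png

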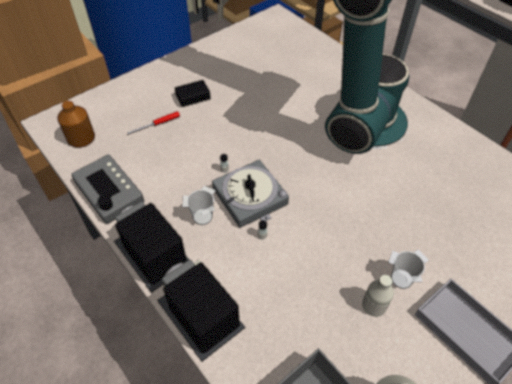

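Top view: the timer is at (250,182), the vials at (209,167) and (293,180), and the cup behind at (256,132). Next I take a close look with the wrist camera.

```bash
cat > h.py <<'E'
from station import manip, eyes
import cv2,numpy as np
from scipy.spatial.transform import Rotation as Ro
def ray(info,px,z):
    d=np.linalg.inv(info["mtx"])@[px[0],px[1],1.]
    R=np.array(info["R"]);c=-R.T@info["t"];d=R.T@d
    return c+d*(z-c[2])/d[2]
def proj(info,X):
    p=info["mtx"]@(np.array(info["R"])@X+info["t"]);return p[:2]/p[2]
def quat(a):  # tool down, tool x axis at heading a
    ca,sa=np.cos(a),np.sin(a)
    return Ro.from_matrix(np.array([[ca,sa,0],[sa,-ca,0],[0,0,-1]])).as_quat(scalar_first=True)
E
python3 - <<'E'
from h import *
c=ray(eyes.camera_info("top"),(250,182),.056);print("dial",c)
o=manip.get_obs();w,x,y,z=o["tool_rot"];Rt=Ro.from_quat([x,y,z,w]).as_matrix()
i=eyes.camera_info("wrist");R=np.array(i["R"]);cam=-R.T@i["t"]
rel=Rt.T@(cam-o["eef_pos"]);ax=Rt.T@R[2];print("cam in tool",rel,"axis",ax,"xdir",Rt.T@R[0])
print("toolx heading",np.arctan2(Rt[1,0],Rt[0,0]))
a=np.arctan2(c[1],c[0])
q=quat(a);Rn=Ro.from_quat(q,scalar_first=True).as_matrix()
z=.30
v=Rn@rel; d=Rn@ax; h=z+v[2]-.056
p=c+0; off=v[:2]+d[:2]*h/-d[2]
P=[c[0]-off[0],c[1]-off[1],z];print(P,manip.inverse_kinematics(P,q))
manip.move_pose(P,q)
i=eyes.camera_info("wrist");im=eyes.camera("wrist")
cv2.imwrite("pics/w1raw.png",im);np.savez("w1.npz",mtx=i["mtx"],R=i["R"],t=i["t"])
cv2.imwrite("pics/w1.png",cv2.resize(im,(800,600),interpolation=cv2.INTER_CUBIC))
print(proj(i,c),manip.get_obs()["time_s"],manip.get_obs()["qpos"])
E
```

```text
dial [ 0.55767173 -0.00330084  0.056     ]
cam in tool [ 0.08449465 -0.00049121 -0.16654137] axis [-3.01585522e-01  7.29129317e-04  9.53438850e-01] xdir [ 5.74094611e-04  9.99999665e-01 -5.83142223e-04]
toolx heading 0.3877819880495952
[np.float64(0.6030349911618906), np.float64(-0.0037465917882043877), 0.3] [-4.85107117e-02 -5.02397245e-02  1.48154435e+00 -4.44089210e-16
  1.71028803e+00  1.52820450e+00]
[253.9226053 187.8402548] 2.6917 [-4.95078298e-02 -5.00540658e-02  1.48159372e+00 -7.80276799e-05
  1.71023574e+00  1.52792907e+00]
```

View pics/w1.png

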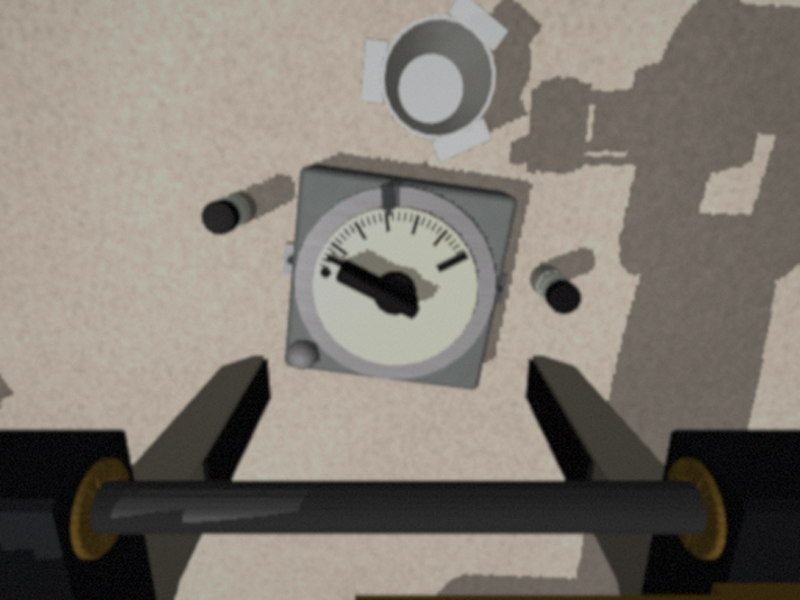

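The picture shows the dial at about (395,288), with the zero dot at (326,272), the top bar at (452,262) and the tab on the rim at (390,197). The pointer is at about (340,268), at the left, near 2 minutes. Now I measure these.

```bash
cat > meas.py <<'E'
from h import *
def rays(i,px,z):
    px=np.asarray(px,float);R=np.array(i["R"]);c=-R.T@i["t"]
    d=(R.T@np.linalg.inv(i["mtx"])@np.c_[px,np.ones(len(px))].T).T
    return c+d*((z-c[2])/d[:,2])[:,None]
def face(i,im,guess):
    hsv=cv2.cvtColor(im,cv2.COLOR_BGR2HSV)
    # dial face: yellowish-white, G>=R
    f=im.astype(int);m=((f[...,1]>=f[...,2]-2)&(f[...,1]>140)).astype(np.uint8)*255
    yy,xx=np.nonzero(m);P=rays(i,np.c_[xx,yy],.056)[:,:2]
    P=P[np.hypot(*(P-guess).T)<.082]
    h=cv2.convexHull(((P-guess)*1e3).astype(np.float32))
    (cx,cy),r=cv2.minEnclosingCircle(h);e=cv2.fitEllipse(h)
    return guess+np.array([cx,cy])/1e3,r,guess+np.array(e[0])/1e3,e[1]
def polar(i,im,c,z,r0,r1,thr):
    g=im.max(2);yy,xx=np.mgrid[:384,:512];px=np.c_[xx.ravel(),yy.ravel()]
    P=rays(i,px,z)[:,:2]-c;r=np.hypot(*P.T)
    k=(r>r0)&(r<r1)
    lab=np.zeros(384*512,np.uint8);lab[k&(g.ravel()<thr)]=255
    n,l,s,ce=cv2.connectedComponentsWithStats(lab.reshape(384,512))
    out=[]
    for j in range(1,n):
        if s[j,4]>=4:
            p=rays(i,[ce[j]],z)[0,:2]-c;out.append((np.round(np.arctan2(p[1],p[0]),3),round(np.hypot(*p)*1e3,1),int(s[j,4]),ce[j].round(1).tolist()))
    return out
E
python3 - <<'E'
from meas import *
i=dict(np.load("w1.npz"));im=cv2.imread("pics/w1raw.png")
print([ (p,im[p[1],p[0]].tolist()) for p in [(253,220),(230,210),(250,125),(250,132),(300,160),(289,168)]])
f=face(i,im,np.array([.5577,-.0033]));print(f)
c=f[2]
for a in [(.056,.050,.066,100),(.061,.070,.086,85),(.092,.03,.048,40)]: print(a,*polar(i,im,c,*a),sep="\n ")
E
```

```text
[((253, 220), [172, 187, 185]), ((230, 210), [173, 187, 186]), ((250, 125), [60, 58, 59]), ((250, 132), [66, 64, 63]), ((300, 160), [120, 128, 128]), ((289, 168), [37, 37, 37])]
(array([ 0.55889058, -0.00167891]), 81.00556945800781, array([5.57692184e-01, 4.42286682e-04]), (154.56655883789062, 160.7692108154297))
(0.056, 0.05, 0.066, 100)
 (np.float64(0.069), np.float64(60.4), 8, [247.4, 142.5])
 (np.float64(-0.307), np.float64(60.7), 9, [265.1, 144.3])
 (np.float64(0.449), np.float64(60.1), 10, [230.2, 147.4])
 (np.float64(-0.683), np.float64(60.5), 7, [280.6, 152.7])
 (np.float64(0.836), np.float64(59.5), 8, [216.5, 158.5])
 (np.float64(1.012), np.float64(56.4), 46, [214.0, 166.0])
 (np.float64(-1.053), np.float64(58.5), 52, [290.1, 166.3])
 (np.float64(1.23), np.float64(59.6), 25, [207.9, 173.6])
(0.061, 0.07, 0.086, 85)
 (np.float64(0.025), np.float64(79.2), 97, [248.9, 128.0])
 (np.float64(-1.774), np.float64(85.5), 5, [314.4, 201.0])
 (np.float64(2.168), np.float64(83.4), 42, [200.4, 222.3])
(0.092, 0.03, 0.048, 40)
 (np.float64(0.831), np.float64(38.7), 202, [226.7, 176.2])
```

```bash
sed -i 's/>140)/>165)/; s/<.082\]/<.075]/' meas.py; python3 - <<'E'
from meas import *
i=dict(np.load("w1.npz"));im=cv2.imread("pics/w1raw.png")
c=np.array([.557,-.0017])
for _ in range(4): f=face(i,im,c);c=f[2];print(f)
for a in [(.056,.050,.066,100),(.061,.070,.086,85),(.092,.025,.048,40)]: print(a,*polar(i,im,c,*a),sep="\n ")
E
```

```text
(array([ 0.5606322 , -0.00061692]), 69.64314270019531, array([ 0.56088406, -0.00094235]), (137.51531982421875, 138.62893676757812))
(array([ 0.5606322 , -0.00061692]), 69.64315032958984, array([ 0.56092448, -0.00092559]), (137.6271514892578, 138.5323486328125))
(array([ 0.56063221, -0.00061692]), 69.64313507080078, array([ 0.56093134, -0.00088505]), (137.60324096679688, 138.5230255126953))
(array([ 0.56063221, -0.00061692]), 69.64313507080078, array([ 0.56090595, -0.00088853]), (137.63558959960938, 138.4457550048828))
(0.056, 0.05, 0.066, 100)
 (np.float64(0.084), np.float64(60.8), 15, [247.7, 139.7])
 (np.float64(-0.302), np.float64(58.8), 12, [265.5, 143.2])
 (np.float64(0.494), np.float64(57.9), 10, [230.2, 147.4])
 (np.float64(-0.701), np.float64(57.9), 8, [281.0, 152.2])
 (np.float64(0.892), np.float64(58.4), 8, [216.5, 158.5])
 (np.float64(-1.09), np.float64(58.3), 55, [291.8, 165.4])
 (np.float64(1.073), np.float64(56.2), 44, [213.8, 166.0])
 (np.float64(1.288), np.float64(59.9), 25, [207.9, 173.6])
(0.061, 0.07, 0.086, 85)
 (np.float64(0.04), np.float64(78.4), 117, [249.0, 126.0])
 (np.float64(-1.511), np.float64(86.0), 4, [318.0, 182.5])
 (np.float64(-1.647), np.float64(85.4), 5, [317.0, 191.0])
 (np.float64(-1.847), np.float64(85.1), 9, [313.9, 203.0])
 (np.float64(2.175), np.float64(84.6), 14, [200.8, 220.9])
(0.092, 0.025, 0.048, 40)
 (np.float64(0.914), np.float64(36.2), 252, [227.8, 176.9])
 (np.float64(-0.892), np.float64(47.0), 4, [282.5, 170.5])
```

```bash
cat >> h.py <<'E'
C=np.array([.5609,-.0009]);DOT=1.292
def pose(phi,r=.033,z=.066):
    return [C[0]+r*np.cos(phi),C[1]+r*np.sin(phi),z],quat(phi+np.pi)
def st(t=""):
    o=manip.get_obs();print(t,"t%.1f"%o["time_s"],"F",o["contact_force"].round(1),"T",o["wrist_torque"].round(2),"w%.3f g%.1f"%(o["grip_width"],o["grip_force"]),"p",o["eef_pos"].round(4),"q6 %.2f"%o["qpos"][5])
E
python3 - <<'E'
from h import *
phi=1.0
manip.command_gripper(.45,20)
p,q=pose(phi,z=.16);manip.move_pose(p,q);st("above")
p,q=pose(phi);hit=manip.movel(p,velocity=.08,contact_N=6);st("down %s"%hit)
if not hit:
    manip.command_gripper(0,20);st("grip")
    cv2.imwrite("pics/w2.png",eyes.camera("wrist"))
E
```

```text
above t7.1 F [-0.3 -0.5 -0.1] T [ 0.06 -0.1   0.  ] w0.447 g0.0 p [0.5788 0.0269 0.1601] q6 -2.57
down False t8.4 F [ 0.7 -0.4  0.3] T [ 0.16 -0.12  0.01] w0.454 g0.0 p [0.579  0.0269 0.0666] q6 -2.57
grip t9.0 F [0.5 2.3 0.8] T [ 0.56 -0.2   0.13] w0.124 g19.8 p [0.5788 0.027  0.066 ] q6 -2.57
```

View pics/w2.png

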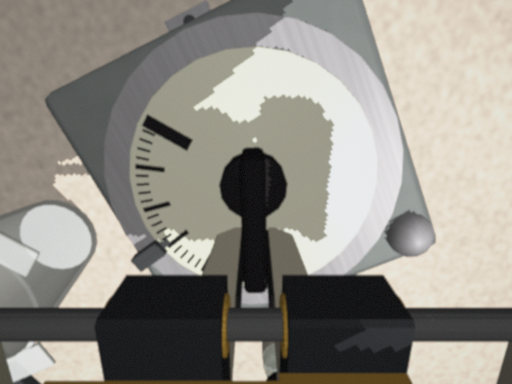

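The fin at (255,220) is pinched squarely between the fingers, and the tab at (148,250) is clear of them. Now I wind it, then turn it back to the tab.

```bash
python3 - <<'E'
from h import *
def arc(a,b,n):
    for f in np.linspace(a,b,n+1)[1:]:
        p,q=pose(f);manip.movel(p,frame=q,velocity=.03)
        o=manip.get_obs()
        if np.linalg.norm(o["contact_force"])>30: st("FORCE");return False
    return True
top=DOT-2.62
if arc(1.0,top,10):
    st("top");i=eyes.camera_info("wrist");cv2.imwrite("pics/w3.png",eyes.camera("wrist"))
    if arc(top,.04,6):
        st("tab");cv2.imwrite("pics/w4.png",eyes.camera("wrist"))
E
```

```text
top t13.1 F [ 7.3 -3.8 -2.6] T [-0.77 -1.31 -0.33] w0.131 g20.1 p [ 0.5692 -0.0336  0.0662] q6 -0.35
tab t15.6 F [ 7.8  0.4 -3.1] T [ 0.17 -1.67  0.14] w0.124 g20.0 p [5.945e-01 4.000e-04 6.620e-02] q6 -1.66
```

View pics/w3.png

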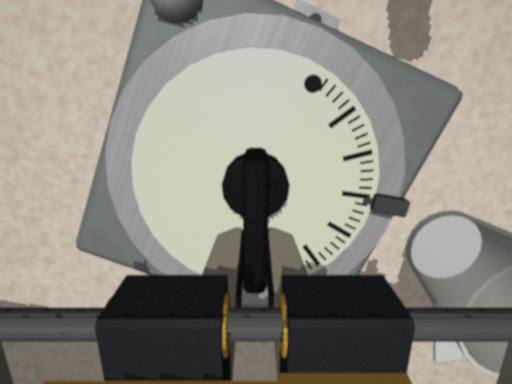

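At the wound position the pointer was about 0.2 rad past the hidden 30 bar, with the 25 tick at (312,256). The tab's nib at (366,200) lies just past the 15 tick at (355,194). Now I release, back off and check.

```bash
python3 - <<'E'
from meas import *
manip.command_gripper(.4,20)
p,q=pose(.04,z=.20);manip.movel(p,velocity=.12)
# look position: camera optical axis through dial, heading 0+pi keeps q6; use same style as first look
q=quat(0.);Rn=Ro.from_quat(q,scalar_first=True).as_matrix()
rel=np.array([.0845,-.0005,-.1665]);ax=np.array([-.3016,.0007,.9534])
z=.20;v=Rn@rel;d=Rn@ax;off=v[:2]+d[:2]*(z+v[2]-.056)/-d[2]
manip.move_pose([C[0]-off[0],C[1]-off[1],z],q);manip.hold(.3)
i=eyes.camera_info("wrist");im=eyes.camera("wrist");st()
cv2.imwrite("pics/w5raw.png",im);np.savez("w5.npz",mtx=i["mtx"],R=i["R"],t=i["t"])
cv2.imwrite("pics/w5.png",cv2.resize(im,(800,600),interpolation=cv2.INTER_CUBIC))
c=C
for _ in range(3): f=face(i,im,c);c=f[2]
print(f)
for a in [(.056,.050,.066,100),(.061,.070,.086,85),(.0575,.064,.068,110),(.060,.054,.062,60),(.092,.025,.048,40)]: print(a,*polar(i,im,c,*a),sep="\n ")
E
```

```text
t20.5 F [0.2 0.2 0.2] T [0.05 0.05 0.02] w0.396 g0.0 p [ 0.5746 -0.0012  0.2   ] q6 1.52
(array([0.55879581, 0.00159916]), 74.98703002929688, array([0.55817755, 0.00228164]), (147.20907592773438, 149.9202423095703))
(0.056, 0.05, 0.066, 100)
 (np.float64(-0.008), np.float64(57.9), 118, [251.5, 132.4])
 (np.float64(-0.339), np.float64(59.9), 33, [272.0, 133.9])
 (np.float64(0.426), np.float64(58.9), 19, [225.5, 136.8])
 (np.float64(-0.712), np.float64(61.2), 31, [292.7, 144.5])
 (np.float64(0.824), np.float64(57.4), 18, [207.5, 152.0])
 (np.float64(-1.074), np.float64(58.2), 92, [303.4, 163.4])
 (np.float64(1.231), np.float64(57.7), 47, [195.9, 171.8])
 (np.float64(2.463), np.float64(61.4), 124, [214.5, 233.7])
 (np.float64(-2.389), np.float64(63.0), 58, [292.5, 232.2])
(0.061, 0.07, 0.086, 85)
 (np.float64(0.009), np.float64(79.0), 151, [250.1, 110.0])
 (np.float64(2.435), np.float64(77.8), 551, [202.9, 245.8])
 (np.float64(-2.419), np.float64(78.0), 431, [300.7, 245.2])
(0.0575, 0.064, 0.068, 110)
 (np.float64(0.003), np.float64(65.9), 33, [250.8, 124.1])
 (np.float64(-0.334), np.fl
[... 625 characters left out ...]
0), 43, [251.1, 132.8])
 (np.float64(-0.335), np.float64(59.1), 9, [271.7, 135.2])
 (np.float64(-0.701), np.float64(60.3), 6, [292.0, 145.5])
 (np.float64(-1.06), np.float64(57.9), 34, [303.3, 163.8])
 (np.float64(1.209), np.float64(57.6), 27, [195.7, 171.7])
 (np.float64(2.523), np.float64(58.7), 25, [218.4, 235.4])
 (np.float64(-2.412), np.float64(60.1), 12, [290.0, 232.8])
(0.092, 0.025, 0.048, 40)
 (np.float64(-0.156), np.float64(33.9), 213, [256.8, 166.4])
 (np.float64(0.065), np.float64(36.2), 8, [248.0, 163.5])
 (np.float64(0.104), np.float64(26.1), 11, [247.6, 174.8])
 (np.float64(-2.251), np.float64(46.8), 5, [290.2, 232.6])
 (np.float64(2.402), np.float64(44.9), 19, [218.3, 236.3])
```

View pics/w5.png

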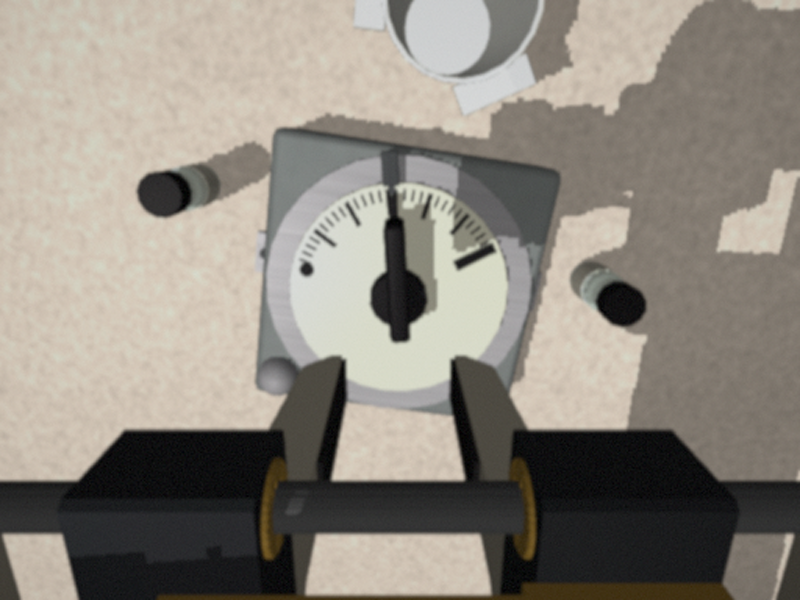

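The pointer nib at (392,215) points up at the tab (391,170) and looks aligned. I recompute with the first centre and zoom in on the crop.

```bash
python3 - <<'E'
from meas import *
i=dict(np.load("w5.npz"));im=cv2.imread("pics/w5raw.png")
print(proj(i,np.r_[C,.056]))
for a in [(.056,.052,.066,100),(.061,.074,.087,85),(.060,.051,.054,90),(.060,.054,.057,90),(.060,.057,.060,90),(.060,.060,.063,90),(.0575,.063,.067,90)]: print(a,*[x for x in polar(i,im,C,*a) if abs(x[0])<.2 or a[0]==.056],sep="\n ")
cv2.imwrite("pics/w5c.png",cv2.resize(im[95:195,195:310],None,fx=5.5,fy=5.5,interpolation=cv2.INTER_CUBIC))
E
```

```text
[254.34719121 187.77781475]
(0.056, 0.052, 0.066, 100)
 (np.float64(0.054), np.float64(59.1), 94, [251.0, 128.4])
 (np.float64(-0.302), np.float64(57.5), 35, [272.3, 132.7])
 (np.float64(0.495), np.float64(58.3), 18, [225.3, 136.5])
 (np.float64(-0.619), np.float64(63.2), 6, [292.8, 136.3])
 (np.float64(-0.701), np.float64(59.2), 42, [294.2, 142.8])
 (np.float64(-0.777), np.float64(62.8), 7, [300.3, 143.3])
 (np.float64(-0.859), np.float64(63.6), 6, [304.3, 146.7])
 (np.float64(0.896), np.float64(58.5), 17, [207.2, 151.8])
 (np.float64(-0.939), np.float64(62.8), 8, [306.8, 151.2])
 (np.float64(-1.088), np.float64(59.3), 86, [308.2, 160.9])
 (np.float64(1.292), np.float64(59.9), 47, [195.9, 171.8])
 (np.float64(2.452), np.float64(63.0), 61, [216.0, 232.0])
 (np.float64(-2.449), np.float64(63.1), 60, [292.8, 232.0])
(0.061, 0.074, 0.087, 85)
 (np.float64(0.047), np.float64(80.8), 152, [250.2, 105.0])
(0.06, 0.051, 0.054, 90)
 (np.float64(0.052), np.float64(52.4), 18, [251.5, 136.0])
(0.06, 0.054, 0.057, 90)
 (np.float64(0.054), np.float64(55.2), 16, [251.2, 133.1])
(0.06, 0.057, 0.06, 90)
 (np.float64(0.057), np.float64(58.5), 21, [250.8, 129.6])
(0.06, 0.06, 0.063, 90)
 (np.float64(0.062), np.float64(61.6), 20, [250.3, 126.2])
(0.0575, 0.063, 0.067, 90)
 (np.float64(0.059), np.float64(64.6), 21, [250.3, 122.6])
```

View pics/w5c.png

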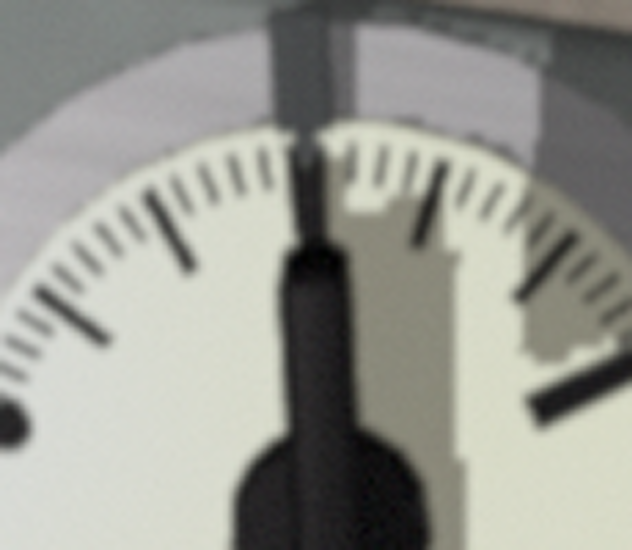

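```bash
python3 -c "
from h import *
st();print(manip.hand_in())"
```

```text
t20.5 F [0.2 0.2 0.2] T [0.05 0.05 0.02] w0.396 g0.0 p [ 0.5746 -0.0012  0.2   ] q6 1.52
the job is handed in; nothing more can be done
None
```

I wound the timer about 0.2 rad past the top mark, turned it back to the tab (within about 0.01 rad in the last picture) and let go; the tab, vials and near cup looked undisturbed, and the job was handed in at 20.5 s.

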